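Snap the slicing plate into the vegetable slicer stand

ROBOT

A 6-joint arm with a two-finger parallel gripper is mounted at the origin on a cart in front of the work surface, level with it; the furniture and walls round the work are solid. World frame = base frame: x ahead of the robot, y to its left, z up, the work surface at z = 0. Lengths are in m, angles in rad, forces in N, time in s.
With the tool pointing down it reaches from about 0.25 to 0.85 m from the base axis. Payload 12.5 kg.
Tool frame: the origin (TCP) lies on the centre line of the jaws, within the pads' length; the fingertips stand 11 mm ahead of it and the grasp point (between the pads) lies 8 mm behind it; z points along the fingers, x is the direction in which the jaws open and shut, and the axes are right-handed (so a half turn about z gives the same grasp; the last joint's range is limited). The gripper opens to 93 mm and grips with 3 to 60 N. Pads are 15 mm wide; open, the fingers measure 128 mm over their backs; the gripper's body (75 mm by 188 mm) begins 65 mm behind the grasp point.
Start: joints at [-1.286, 0.351, 1.652, -0, 1.139, -0.085], TCP at [0.199, -0.513, 0.23] pointing down, gripper open.
Joint ranges: [-2.75, 2.75], [-0.79, 2.1], [0.01, 2.65], [-1.57, 4.71], [0.07, 3.14], [-2.87, 2.87]. Speed limits (rad/s): [2.22, 2.22, 2.79, 3.14, 3.14, 3.14].

INTERFACE

Orientations are given as [roll, pitch, yaw] about the fixed x, y, z axes, in that order (R = Rz(yaw) Ry(pitch) Rx(roll)).
In Python, from bench import arm, eyes, workorder gives the robot as it stands. The module is installed in compiled form; this text tells all that it offers.
- The arm moves only by the shell command python3 -m crank 'ROWS' [FORCE]. ROWS is JSON, a list of rows, each a list of 3 entries, a list of its own where there are three numbers: the gripper's target within -1 to 1 (shut at 1, half-way at 0, fully open at -1), then the shift along the tool's x, y, z in mm, then the turn about the tool's z in rad. In form: [[jaw, [tx, ty, tz], turn], ...]. A call has 1 to 20 rows; each row is the pose to reach, as a shift and turn from the pose measured when the call began, along the tool's axes at that moment; what a row does not reach only later rows make up. A row lasts 1/12 s, in which the tool goes at most 41.7 mm and 7.16 degrees, less where a joint would pass 70% of its speed; a pose out of reach is approached as far as the arm can. A call with a gripper value outside its range is refused whole. The fingers move at their own pace and stop on an object; FORCE is the grip in N (left out, the last holds). Time passes only in rows, so rows that repeat a pose let the fingers close. It gives the time, the measured TCP pose, the force and the opening at its end, in the units of the state.
- arm.get_state(): the state, without advancing time (a new reading comes with each control period).
- eyes.capture(name): name is "scene" or "top" or "wrist"; returns the picture (400x640x3 uint8, blue, green, red); there is no depth.
- eyes.camera_info(name): a dict with "fovy" (degrees; the focal length in pixels is half the picture's height over the tangent of half this angle, whatever the lens; pixels are square), "cx", "cy" (the principal point, pixels), "view" (4x4, takes a point from world to camera coordinates). Camera axes: x right, y up, looking along -z (the intrinsics and any distortion apply to the point x, -y, -z); pixel columns grow to the right and rows downward; lengths in m; the calibration is good to about 2 mm. A picture is of the moment at which its call begins: read the wrist's pose just before it. camera_info takes no time and is no camera call; for the wrist camera it gives the pose at the moment of the call.
- workorder.job_done(): hands the job in, once; it reports no verdict.
The state is a dict: "time": time; "joint_positions": joint angles; "joint_vel": joint speeds; "tau": joint torques, N m; "position": TCP position; "tcp_rot": TCP orientation; "force": force on the tool from outside, world axes, zero at the start; "wrist_torque": the same for the moment, N m; "grip_width": opening from 0.0 (shut) to 1.0 (fully open).
Only numpy, scipy, OpenCV 4.12 (cv2) and the standard library are available. Lean on these libraries where they do the work, as an engineer would, in place of code of your own. Each camera call takes 0.05 s, during which the arm holds its last target. There are 200 camera calls.

TASK

Get the vegetable slicer ready: take the slicing plate (one long straight blade, not the plate with rows of grater teeth) and hook its two tongues under the lip of the steel sheet in the empty sloping stand while the end with the black grip is still raised. Then swing the grip end down and press until the spring catch snaps over it and the plate lies fully home and flush. Leave the grater plate, lemon and garlic where they are.

Things in the scene. Friction and masses are not known exactly. Their poses are not given: they have to be found in the camera images.
- slicing_plate_grip (a point): Centre of the black grip (18 x 40 x 38 mm high in x, y, z; pinch it across y) on the slicing plate: flat, grey, 130 x 80 x 8 mm, 0.12 kg, steel face, one long straight blade. Axes: x from tongue end to grip end, z out of the face. The point is 27 mm above the underside, 25 mm from the grip-end edge, 105 mm from the tongue-end edge. Starts lying flat, tongues roughly towards the robot.
- slicing_plate_tongues (a point): Midway between the tips of the slicing plate's two tongues, 1.5 mm above the plane of the plate's underside; axes as the plate's. The tongues stick out 14 mm from the end opposite the grip, each 16 mm wide, 3 mm thick, level with the underside, centred 18 mm either side of the middle.
- grater_plate_grip (a point): The same point on the grater plate (same outline, tongues and grip, but rows of raised grater teeth on its face). It stays where it lies.
- stand_seat (a point): Centre of the empty seat of the fixed black slicer stand (98 mm wide, white bowl below), on the plane where the plate's underside rests, 85 mm above the worktop. Axes: x uphill (22 degrees, roughly away from the robot), z out of the bed. A plate at home has its middle within 1.5 mm of it, axes parallel, tongues downhill. Side rails 6 mm high, 2 mm play each side; crossbar at x = +66 mm.
- stand_lip (a point): Middle of the lip at the seat's lower end: the rolled edge, 3.5 mm thick, of the steel run-out sheet, 66.5 mm downhill of the seat's centre and 7 mm above the seat plane (underside at 5.3 mm); axes as the seat's. Open below, so tongues pass under it; the plate's end face then stops against this edge.
- catch (a joint): Travel of the grey spring catch on the crossbar, m: 0 = nose out over the seat, grows uphill, at most 0.009; spring 3.5 N plus 0.7 N per mm. Nose 28 mm wide, bevelled on top from 21 to 10 mm above the seat plane, flat below at 9 mm. Pressing the plate's grip end down (5 to 10 N) pushes it back about 3 mm until it snaps out over the plate's edge.
- catch_nose (a point): Middle of the tip of the catch's nose, axes as the seat's: at rest 61 mm uphill of the seat's centre, 10 mm above the seat plane.
- lemon: A lemon, 78 mm long, bystander behind the work. Origin at its underside.
- garlic: A garlic bulb, 60 mm, bystander behind the work. Origin at its underside.

How it is judged:
On the way:
1. the tongues of the slicing plate are at least 5 mm under the lip while its grip end is still raised by more than 4 degrees (x of slicing_plate_tongues in the frame of stand_lip between -0.025 and -0.005 m and z of slicing_plate_tongues in the frame of stand_lip between -0.025 and -0.002 m and z of slicing_plate_grip in the frame of stand_seat above 0.033 m and angle between the z axis of slicing_plate_grip and the z axis of stand_seat, either way round above 0.07 rad), for 0.1 s.
At the end, for the whole second after the job is handed in: Slicing plate at rest in the seat: tongue tips at least 8 mm past the lip's edge and under it, underside within 2 mm of the seat plane at the grip, flat to the seat within 1.7 degrees, in line within 3.4 degrees, catch sprung back out over its edge (within 1.5 mm of rest) (x of slicing_plate_tongues in the frame of stand_lip below -0.008 m and z of slicing_plate_tongues in the frame of stand_lip below -0.002 m and z of slicing_plate_grip in the frame of stand_seat between 0.025 and 0.029 m and angle between the z axis of slicing_plate_grip and the z axis of stand_seat, either way round below 0.03 rad and angle between the x axis of slicing_plate_grip and the x axis of stand_seat, either way round below 0.06 rad and value of joint catch below 0.0015 m and linear speed of slicing_plate below 0.02 m/s); the robot touches nothing.
It fails at once if the grater plate is pushed more than 30 mm from its place (distance of grater_plate_grip from where it was at the start of the episode above 0.03 m).
It fails at once if the lemon is pushed more than 40 mm from its place (distance of lemon from where it was at the start of the episode above 0.04 m).
It fails at once if the garlic is pushed more than 40 mm from its place (distance of garlic from where it was at the start of the episode above 0.04 m).
It also fails if it takes over 48 s, if anything falls off the work surface, if the arm or the gripper's body presses on something with over 40 N, if the wrist force passes 120 N, or if a joint passes its speed limit or range.

## Working session

There is one attempt and no reset: what is moved stays moved. The work goes in short steps, Python scripts to look and compute and a shell command to move; the robot and the scene stay as the last step left them, time stands still between calls to the robot, and variables do not carry over. Pictures are saved under pics/ and viewed, about 8 in all and at most 12, crops included, and the job is handed in when it is done.

```bash
mkdir -p pics; python3 - <<'E'
from bench import arm,eyes
import cv2,numpy as np
s=arm.get_state();print(s)
for n in("scene","top","wrist"):
    i=eyes.camera_info(n);print(n,{k:(np.round(v,4).tolist() if k=="view" else v) for k,v in i.items()})
    cv2.imwrite(f"pics/{n}0.png",eyes.capture(n))
E
```

```text
{'time': 0.0, 'joint_positions': array([-1.28559881e+00,  3.51240208e-01,  1.65243183e+00, -2.25206320e-05,
        1.13908435e+00, -8.45825031e-02]), 'joint_vel': array([ 0.00023896, -0.00027949, -0.00038274,  0.00050485, -0.00061153,
        0.00132036]), 'tau': array([ 2.35431420e-03, -4.97311842e+01, -2.85252661e+01,  6.99917623e-02,
        2.57666304e-02, -1.02393085e-04]), 'position': array([ 0.19870943, -0.51249252,  0.2290963 ]), 'tcp_rot': array([-3.14151471e+00,  1.16129807e-03, -1.20100683e+00]), 'force': array([ 0.08385944, -0.67771834, -0.38899802]), 'wrist_torque': array([-0.03255906, -0.00983979, -0.00773788]), 'grip_width': 1.00067845158708}
scene {'fovy': 43.983638396874944, 'cx': 321.41849429023006, 'cy': 198.42202242753442, 'view': [[-0.7131, -0.7009, -0.0114, 0.4301], [0.4695, -0.4896, 0.7347, -0.3566], [-0.5206, 0.5186, 0.6783, -1.154], [0.0, 0.0, 0.0, 1.0]]}
top {'fovy': 53.00935822891451, 'cx': 325.2635668697814, 'cy': 197.7136439506352, 'view': [[-0.027, -0.9993, 0.0266, 0.0176], [0.9863, -0.0223, 0.1635, -0.6101], [-0.1628, 0.0306, 0.9862, -0.9289], [0.0, 0.0, 0.0, 1.0]]}
wrist {'fovy': 67.30302255800129, 'cx': 317.72324678731246, 'cy': 199.58045782792684, 'view': [[0.3628, -0.9319, -0.0019, -0.5505], [0.8932, 0.3484, -0.2841, 0.0342], [0.2655, 0.1014, 0.9588, -0.3921], [0.0, 0.0, 0.0, 1.0]]}
```

View pics/top0.png

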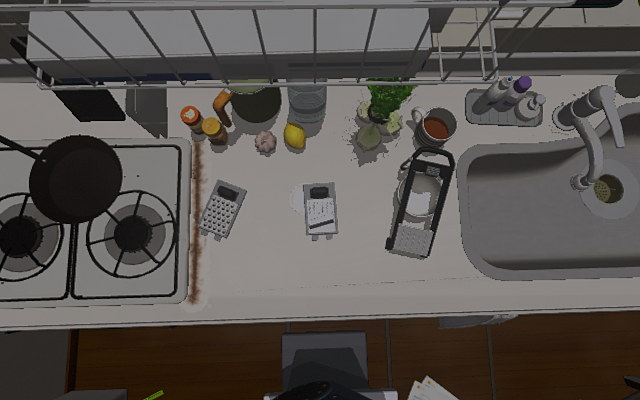

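View pics/scene0.png

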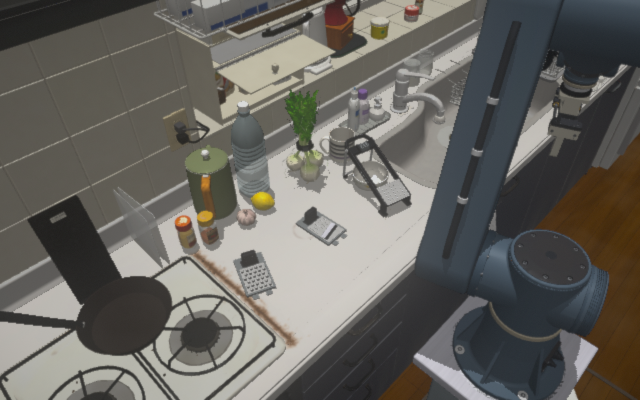

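The slicing plate is in the middle (top view, about (320,210)), the grater is at (222,208), and the stand is at (422,210). I'll zoom in on both views for landmarks.

```bash
python3 - <<'E'
import cv2,numpy as np
t=cv2.imread("pics/top0.png");s=cv2.imread("pics/scene0.png")
g=lambda a,f:cv2.convertScaleAbs(cv2.resize(a,None,fx=f,fy=f,interpolation=cv2.INTER_CUBIC),alpha=1.5)
a=g(t[140:265,380:465],4.7);b=g(t[170:245,290:350],6.6)
h=max(a.shape[0],b.shape[0]);p=lambda a:cv2.copyMakeBorder(a,0,h-a.shape[0],0,0,0)
c=np.hstack([p(a),p(b)]);print(a.shape,b.shape);cv2.imwrite("pics/z1.png",c)
cv2.imwrite("pics/z2.png",g(s[125:250,285:420],5.5)[:600,:800])
E
```

```text
(588, 400, 3) (495, 396, 3)
```

View pics/z1.png

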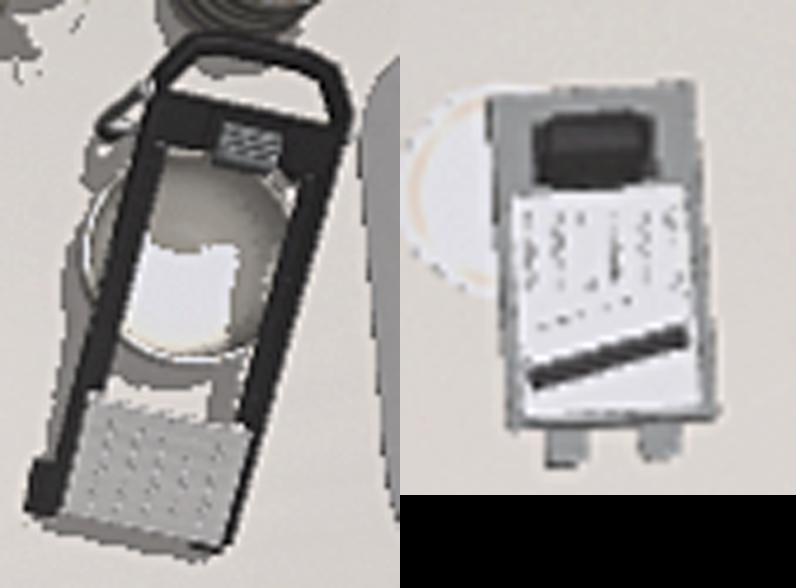

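View pics/z2.png

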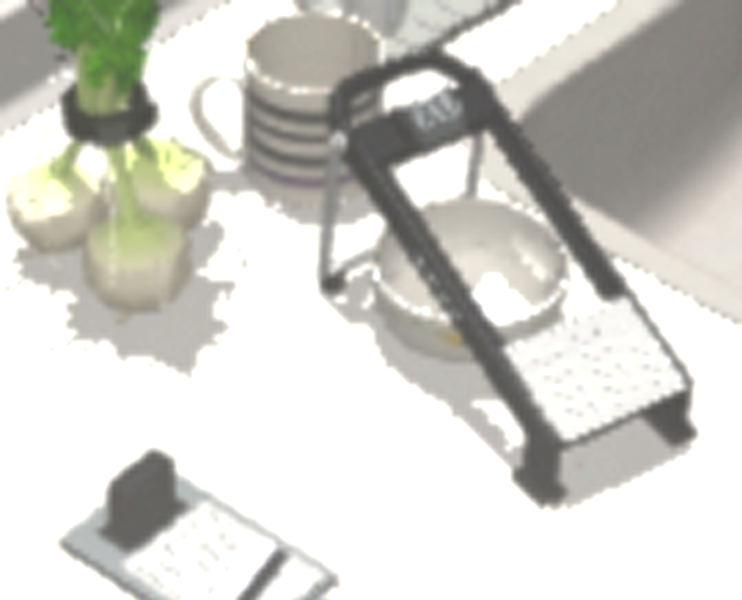

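Left panel (top crop): the lip edge runs from crop (92,393) to (250,430) and the grey catch is at (248,147). Right panel: the slicing plate has one long dark blade, its grip is at about (595,145), and its tongues point towards the robot. The scene crop shows an arch handle beyond the crossbar. Next I'll cast rays and work out the first move.

```bash
cat > h.py <<'E'
import numpy as np,cv2
from bench import arm,eyes
from scipy.spatial.transform import Rotation as R
def ray(i,u,v):
    f=200/np.tan(np.radians(i["fovy"])/2);V=np.array(i["view"])
    d=V[:3,:3].T@np.array([(u-i["cx"])/f,-(v-i["cy"])/f,-1]);c=-V[:3,:3].T@V[:3,3];return c,d
def cast(i,u,v,z=0.,n=(0,0,1),p=None):
    c,d=ray(i,u,v);n=np.array(n,float);p=np.array([0,0,z]) if p is None else p
    return c+d*((p-c)@n)/(d@n)
def proj(i,P):
    f=200/np.tan(np.radians(i["fovy"])/2);V=np.array(i["view"]);q=V[:3,:3]@P+V[:3,3]
    return i["cx"]-f*q[0]/q[2],i["cy"]+f*q[1]/q[2]
def meet(i,a,j,b):
    c1,d1=ray(i,*a);c2,d2=ray(j,*b);t=np.linalg.lstsq(np.c_[d1,-d2],c2-c1,rcond=None)[0]
    p,q=c1+d1*t[0],c2+d2*t[1];return (p+q)/2,np.linalg.norm(p-q)
def tomm(P,yaw=None):   # shift in tool axes (mm) for TCP to reach P
    s=arm.get_state();M=R.from_euler("xyz",s["tcp_rot"]);return 1000*M.inv().apply(np.array(P)-s["position"])
def snap(n,name):
    i=eyes.camera_info(n);a=eyes.capture(n);cv2.imwrite(f"pics/{name}.png",a);np.save(f"pics/{name}.npy",i,allow_pickle=True);return i,a
E
python3 - <<'E'
from h import *
t=eyes.camera_info("top");s=eyes.camera_info("scene");np.set_printoptions(precision=4,suppress=True)
z=lambda x,y:((x-400)/6.6+290,y/6.6+170)
for c in [(497,95),(693,87),(715,416),(512,428)]: print("plate",cast(t,*z(*c),.008))
for c in [(566,465),(660,458)]: print("tongue",cast(t,*z(*c),.002))
print("griptop",cast(t,*z(597,135),.046))
w=lambda x,y:(x/4.7+380,y/4.7+140); v=lambda x,y:(x/5.5+285,y/5.5+125)
for n,a,b in [("lipL",(92,393),(503,345)),("lipR",(250,430),(620,292)),("catch",(250,122),(433,100)),("lowL",(62,512),(560,443)),("lowR",(228,548),(690,385))]:
    print(n,meet(t,w(*a),s,v(*b)))
E
```

```text
plate [0.653  0.0528 0.008 ]
plate [ 0.6545 -0.0233  0.008 ]
plate [ 0.5267 -0.0277  0.008 ]
plate [0.5241 0.0495 0.008 ]
tongue [0.5099 0.0294 0.002 ]
tongue [ 0.5117 -0.0066  0.002 ]
griptop [0.6294 0.0152 0.046 ]
lipL (array([ 0.5409, -0.1722,  0.0684]), np.float64(6.7109406536753e-05))
lipR (array([ 0.5208, -0.2503,  0.0701]), np.float64(0.0021380593555520647))
catch (array([ 0.6622, -0.245 ,  0.1323]), np.float64(0.006206249815469458))
lowL (array([ 0.4839, -0.1573,  0.0428]), np.float64(0.004315954588722715))
lowR (array([ 0.4628, -0.2427,  0.0421]), np.float64(0.00284671739363026))
```

```bash
python3 -m crank '[[-1,[-335,-591,0],0.34],[-1,[-335,-591,0],0.34],[-1,[-335,-591,0],0.34],[-1,[-335,-591,0],0.34],[-1,[-335,-591,0],0.34],[-1,[-335,-591,0],0.34],[-1,[-335,-591,0],0.34],[-1,[-335,-591,0],0.34],[-1,[-335,-591,0],0.34],[-1,[-335,-591,0],0.34],[-1,[-335,-591,0],0.34],[-1,[-335,-591,0],0.34],[-1,[-335,-591,0],0.34],[-1,[-335,-591,0],0.34],[-1,[-335,-591,0],0.34],[-1,[-335,-591,0],0.34],[-1,[-335,-591,0],0.34],[-1,[-335,-591,0],0.34],[-1,[-335,-591,0],0.34],[-1,[-335,-591,0],0.34]]' 20
python3 - <<'E'
from h import *
np.set_printoptions(precision=4,suppress=True)
i,a=snap("wrist","w1");s=arm.get_state();print(s["position"],s["tcp_rot"])
for P in [(.6287,.014,.046),(.6537,.0148,.008),(.511,.0114,.002)]: print(proj(i,np.array(P)))
E
```

```text
time: 1.82
position: [0.6281, 0.0128, 0.2293]
tcp_rot: [3.14, 0.001, -1.541]
force: [-0.1, -0.7, -0.3]
grip_width: 1.003
[0.6281 0.0125 0.2295] [ 3.1408  0.0007 -1.5419]
(np.float64(315.9513465377843), np.float64(181.72073155498987))
(np.float64(316.13257810724906), np.float64(155.319671894733))
(np.float64(315.58889000069445), np.float64(256.12019014292974))
```

View pics/w1.png

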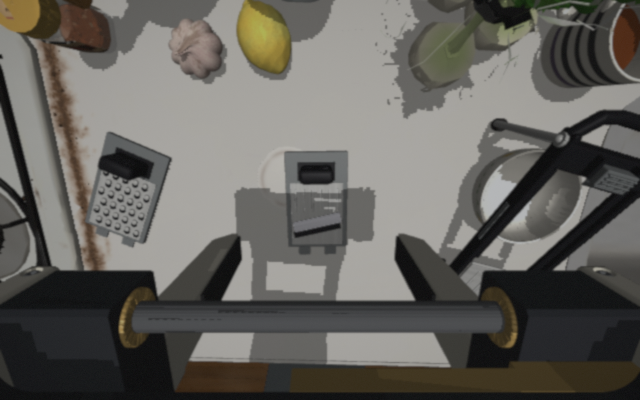

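The plate's far edge is at row 151 here, against 155 predicted, and the tongue tips are at about row 253. I'll cast these pixels to check x.

```bash
python3 - <<'E'
from h import *
np.set_printoptions(precision=4,suppress=True)
i=np.load("pics/w1.npy",allow_pickle=True).item();a=cv2.imread("pics/w1.png");g=a.mean(2)
for c in (295,340,305,330): print(c,g[140:165,c].astype(int), g[236:262,c].astype(int))
print(g[200,280:352].astype(int)); 
m=(g[155:192,292:342]<60).astype(np.uint8);n,l,st,ce=cv2.connectedComponentsWithStats(m);k=1+st[1:,4].argmax();print(st[k]+[292,155,0,0,0])
E
```

```text
295 [165 166 166 166 165 165 166 170 175 176 163 116 100 109 113 112 112 112
 113 112 111 111 111 111 112] [ 40  57  83  92  91  92  92  88  79  68  75  94 101 102 102 102 101 101
 102 102 102 101 102 101 103 101]
340 [165 165 165 165 166 164 165 165 165 160 134 101 105 111 112 112 112 111
 111 111 112 111 111 111 111] [ 89  89  87  88  89  89  88  84  69  69  85  97 101 102 102 102 102 101
 102 102 101 101 102 102 102 102]
305 [165 166 165 165 165 165 165 165 165 164 153 111  98 108 113 112 112 112
 112 112 111 103  72  47  40] [ 79  89  90  91  90  91  90  86  76  64  60  62  62  62  62  61  62  65
  79  95 101 103 102 102 101 101]
330 [166 165 164 165 164 166 166 165 165 159 133  96 102 110 112 112 112 111
 112 112 111 102  69  46  42] [ 89  89  89  89  89  88  89  83  68  61  60  61  61  63  61  61  63  73
  94 101 101 101 102 102 101 102]
[103 104 105 104 105 100  82  69  65  66  71  87  93  93  88  88  87  92
  96  96  95  95  96  97  94  94  94  93  94  95  93  90  96 101 115 135
 143 143 142 143 140 137 141 143 140 139 140 138 136 147 150 149 149 150
 151 153 150 149 141 142 136 113  89  74  65  63  71  91 100 102 102 102]
[298 163  37  21 742]
```

```bash
python3 - <<'E'
from h import *
np.set_printoptions(precision=4,suppress=True)
i=np.load("pics/w1.npy",allow_pickle=True).item()
for n,u,v,z in [("farbot",295,151.2,0),("farbot",340,150.6,0),("tip",305,254.3,.003),("tip",330,253.3,.003),("sideL",286,200,.008),("sideR",345.5,200,.005),("gripL",298,170,.046),("gripR",335,170,.046),("gripnear",316,184,.046)]: print(n,cast(i,u,v,z))
t=eyes.camera_info("top")
# top cam masks along the plate mid
a=cv2.imread("pics/top0.png").mean(2)
print(a[180:190,318].astype(int),a[178:205,318].astype(int)); print(a[230:245,315].astype(int),a[230:245,329].astype(int))
E
```

```text
farbot [0.6569 0.0419 0.    ]
farbot [ 0.6595 -0.0154  0.    ]
tip [0.5139 0.0263 0.003 ]
tip [ 0.5165 -0.0086  0.003 ]
sideL [0.594  0.0525 0.008 ]
sideR [ 0.5956 -0.0256  0.005 ]
gripL [0.6418 0.0349 0.046 ]
gripR [ 0.6431 -0.0074  0.046 ]
gripnear [0.626  0.0139 0.046 ]
[140 141 146 106  96 101 109  53  35  44] [140 140 140 141 146 106  96 101 109  53  35  44  47  49  42  35  34  33
  34  39  36 149 155 152 152 152 150]
[151 153 132 116  57  95 104 102 102 105  60 136 146 143 142] [151 154 114  71  99 103 102 101 101 106 140 144 143 143 141]
```

```bash
python3 -m crank '[[-1,[-1,-3,40],0],[-1,[-1,-3,80],0],[-1,[-1,-3,120],0],[-1,[-1,-3,150],0],[-1,[-1,-3,180],0],[-1,[-1,-3,195],0],[-1,[-1,-3,205],0],[-1,[-1,-3,205],0],[0,[-1,-3,205],0],[1,[-1,-3,205],0],[1,[-1,-3,205],0],[1,[-1,-3,205],0],[1,[-1,-3,205],0],[1,[-1,-3,205],0],[1,[-1,-3,205],0]]' 5
```

```text
time: 3.12
position: [0.631, 0.0137, 0.0247]
tcp_rot: [3.141, 0.001, -1.542]
force: [-1.3, 0.1, 0.4]
grip_width: 0.55
```

```bash
python3 -m crank '[[1,[0,0,0],0],[1,[0,0,0],0],[1,[0,0,0],0],[1,[0,0,0],0],[1,[0,0,0],0],[1,[0,0,0],0]]' 5
```

```text
time: 3.62
position: [0.6311, 0.0138, 0.0248]
tcp_rot: [3.141, 0.001, -1.542]
force: [-0.2, 1.7, 1.4]
grip_width: 0.431
```

```bash
python3 -m crank '[[1,[0,0,0],0],[1,[0,2,-6],0],[1,[0,4,-12],0],[1,[0,7,-18],0],[1,[0,10,-24],0],[1,[0,13,-30],0],[1,[0,17,-36],0],[1,[0,21,-42],0],[1,[0,25,-48],0],[1,[0,30,-54],0],[1,[0,30,-54],0],[1,[0,30,-54],0],[1,[0,30,-54],0]]' 3
python3 - <<'E'
from h import *
i,a=snap("scene","s2");cv2.imwrite("pics/s2z.png",cv2.convertScaleAbs(cv2.resize(a[150:270,250:400],None,fx=4,fy=4,interpolation=cv2.INTER_CUBIC),alpha=1.4))
E
```

```text
time: 4.7
position: [0.6011, 0.0128, 0.0787]
tcp_rot: [3.141, 0.001, -1.542]
force: [0.1, 0.1, -1.1]
grip_width: 0.428
```

View pics/s2z.png

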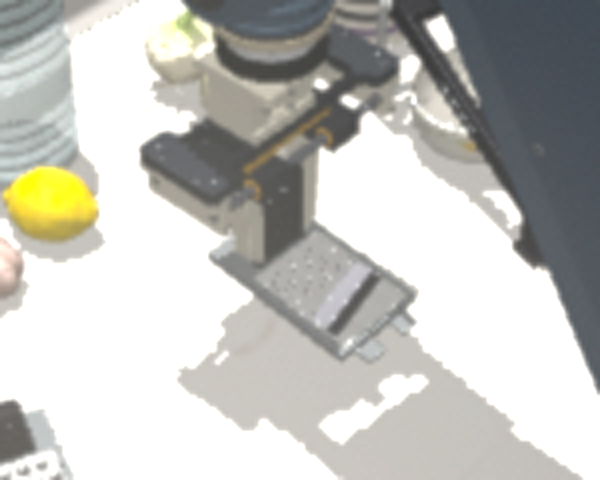

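```bash
python3 - <<'E'
from h import *
np.set_printoptions(precision=4,suppress=True)
i=eyes.camera_info("scene")
z=lambda x,y:(250+x/4,150+y/4)
for n,c,y in [("tip+",(368,358),.0275),("tip-",(402,330),-.0085),("corner+",(345,354),.0495),("corner-",(414,293),-.031),("farcorner+",(212,255),.0535)]: print(n,cast(i,*z(*c),n=(0,1,0),p=np.array([0,y,0])))
E
```

```text
tip+ [0.4954 0.0275 0.0317]
tip- [ 0.4961 -0.0085  0.032 ]
corner+ [0.4969 0.0495 0.0519]
corner- [ 0.5055 -0.031   0.0459]
farcorner+ [0.623  0.0535 0.0636]
```

The plate sagged about 10° at 3 N: tips are at z≈0.032 and the tilt is short of the target. A quick upward start with a soft stop should swing the tongues further down.

```bash
python3 -m crank '[[1,[0,0,-41],0],[1,[0,0,-82],0],[1,[0,0,-105],0],[1,[0,0,-118],0],[1,[0,0,-125],0],[1,[0,0,-128],0],[1,[0,0,-130],0],[1,[0,0,-130],0]]' 3
python3 - <<'E'
from h import *
i,a=snap("scene","s3");u,v=map(int,proj(i,np.array([.55,.013,.18])));print(u,v)
cv2.imwrite("pics/s3z.png",cv2.convertScaleAbs(cv2.resize(a[v-60:v+60,u-75:u+75],None,fx=4,fy=4,interpolation=cv2.INTER_CUBIC),alpha=1.4))
E
```

```text
time: 5.42
position: [0.6008, 0.0128, 0.2076]
tcp_rot: [3.139, 0.001, -1.542]
force: [0.9, -0.2, -1.1]
grip_width: 0.431
331 188
```

View pics/s3z.png

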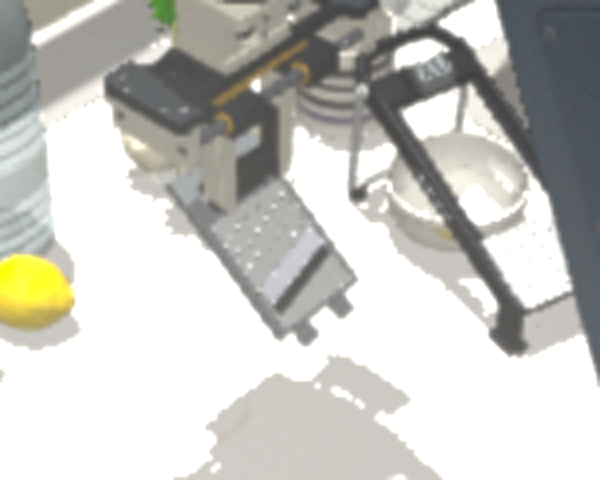

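```bash
python3 - <<'E'
from h import *
np.set_printoptions(precision=4,suppress=True)
i=eyes.camera_info("scene")
z=lambda x,y:(256+x/4,128+y/4)
for n,c,y in [("tip+",(305,343),.0275),("tip-",(343,318),-.0085),("corner+",(281,338),.0495),("corner-",(355,280),-.031),("farcorner+",(172,185),.0535)]: print(n,cast(i,*z(*c),n=(0,1,0),p=np.array([0,y,0])))
E
```

```text
tip+ [0.5332 0.0275 0.1063]
tip- [ 0.5314 -0.0085  0.1061]
corner+ [0.5344 0.0495 0.1257]
corner- [ 0.5412 -0.031   0.1204]
farcorner+ [0.6308 0.0535 0.2053]
```

Tilt is now about 41°, which is too far. I'll lower the tongues onto the worktop so the contact sets it to about 30°, then tighten the grip.

```bash
python3 -m crank '[[1,[0,0,8],0],[1,[0,0,22],0],[1,[0,0,42],0],[1,[0,0,64],0],[1,[0,0,82],0],[1,[0,0,96],0],[1,[0,0,106],0],[1,[0,-3,111],0],[1,[0,-6,115],0],[1,[0,-9,119],0],[1,[0,-12,122],0],[1,[0,-15,125],0],[1,[0,-18,128],0],[1,[0,-20,129],0],[1,[0,-20,129],0],[1,[0,-20,129],0]]' 3
python3 -m crank '[[1,[0,0,0],0],[1,[0,0,0],0],[1,[0,0,0],0],[1,[0,0,0],0],[1,[0,0,-8],0],[1,[0,0,-20],0],[1,[0,0,-40],0],[1,[0,0,-70],0],[1,[0,0,-100],0],[1,[0,0,-120],0],[1,[0,0,-130],0],[1,[0,0,-130],0],[1,[0,0,-130],0]]' 50
python3 - <<'E'
from h import *
np.set_printoptions(precision=4,suppress=True)
i,a=snap("scene","s4");print(arm.get_state()["position"])
u,v=map(int,proj(i,np.array([.55,.013,.18])));print(u,v)
cv2.imwrite("pics/s4z.png",cv2.convertScaleAbs(cv2.resize(a[v-50:v+50,u-75:u+50],None,fx=6,fy=6,interpolation=cv2.INTER_CUBIC),alpha=1.4))
E
```

```text
time: 6.8
position: [0.6205, 0.0135, 0.0783]
tcp_rot: [3.139, 0.001, -1.542]
force: [-0.1, -0.4, -1.6]
grip_width: 0.429
time: 7.88
position: [0.6206, 0.0134, 0.2082]
tcp_rot: [3.139, 0.001, -1.542]
force: [-0.1, 0.1, -2.6]
grip_width: 0.429
[0.6202 0.0134 0.2072]
331 188
```

View pics/s4z.png

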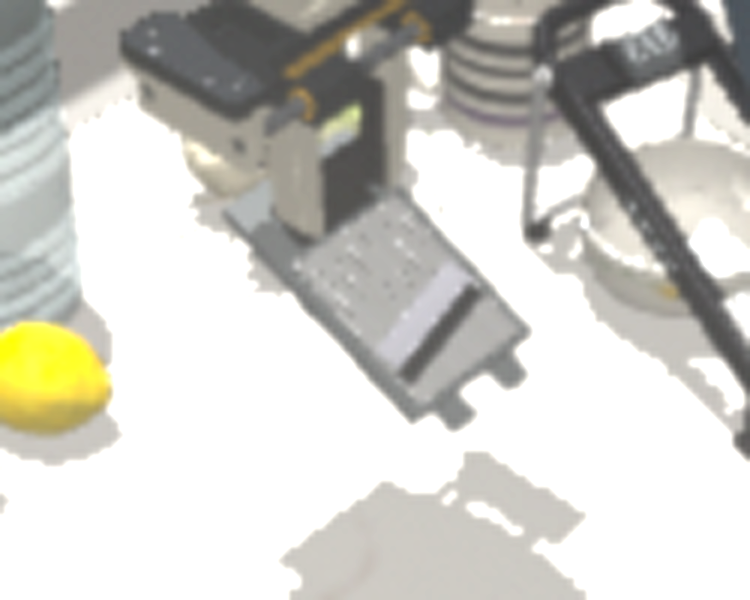

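```bash
python3 - <<'E'
from h import *
np.set_printoptions(precision=4,suppress=True)
i=eyes.camera_info("scene");t=eyes.camera_info("top")
z=lambda x,y:(256+x/6,138+y/6)
for n,c,y in [("tip+",(457,430),.028),("tip-",(514,387),-.008),("corner+",(413,422),.0495),("farcorner+",(225,214),.0535)]: print(n,cast(i,*z(*c),n=(0,1,0),p=np.array([0,y,0])))
g=cv2.imread("pics/top0.png").mean(2)
y0=-.25; xs=np.array([np.cos(y0)*np.cos(.384),np.sin(y0)*np.cos(.384),np.sin(.384)]);ys=np.array([-np.sin(y0),np.cos(y0),0]);zs=np.cross(xs,ys)
lip=np.array([.531,-.211,.0666]);seat=lip+66.5e-3*xs-7e-3*zs;print("seat",seat)
p=seat+.006*zs
for r in range(184,222,4):
    row=g[r,385:465];d=row<45
    e=np.flatnonzero(np.diff(d.astype(int)))+385
    out=[]
    for k in e:   # subpixel crossing at 60
        a,b=g[r,k],g[r,k+1];u=k+(50-a)/(b-a);q=cast(t,u,r,n=zs,p=p)-seat;out.append((round(u,1),round(1e3*q@xs,1),round(1e3*q@ys,1)))
    print(r,out)
# lip edge along columns, catch
for c in range(402,432,4):print(c,g[214:236,c].astype(int))
print(g[160:180,428:434].mean(1).astype(int)); print(g[170,415:450].astype(int))
E
```

```text
tip+ [0.5331 0.028  0.1221]
tip- [ 0.5316 -0.008   0.1251]
corner+ [0.5396 0.0495 0.1377]
farcorner+ [0.653  0.0535 0.1945]
seat [ 0.5933 -0.2269  0.085 ]
184 [(np.float64(404.6), np.float64(29.0), np.float64(52.5)), (np.float64(411.7), np.float64(32.8), np.float64(36.4)), (np.float64(442.1), np.float64(48.5), np.float64(-31.7)), (np.float64(448.5), np.float64(51.8), np.float64(-45.8))]
188 [(np.float64(403.6), np.float64(19.3), np.float64(52.2)), (np.float64(410.9), np.float64(23.1), np.float64(35.9)), (np.float64(440.3), np.float64(38.4), np.float64(-30.1)), (np.float64(447.5), np.float64(42.2), np.float64(-46.3))]
192 [(np.float64(402.9), np.float64(9.7), np.float64(51.3)), (np.float64(409.2), np.float64(13.0), np.float64(37.2)), (np.float64(439.5), np.float64(28.9), np.float64(-31.0)), (np.float64(446.5), np.float64(32.5), np.float64(-46.7))]
196 [(np.float64(401.9), np.float64(-0.1), np.float64(51.2)), (np.float64(407.8), np.float64(3.0), np.float64(37.9)), (np.float64(438.6), np.float64(19.2), np.float64(-31.5)), (np.float64(444.9), np.float64(22.5), np.float64(-45.8))]
200 [(n
[... 1669 characters left out ...]
 113 109 109  87
 103 107 108 112]
414 [103 153  79  61  81  84  83  82  74 138 145 142 145 114  98 108 110 108
 114  88 102 107]
418 [137  94 154  79  74  85  83  82  73 138 145 142 142 144 127  97 107 108
 107 113 110 107]
422 [117  95 157  88  76  82  80  73 138 145 143 144 144 145 148 137 105 108
 108 108 112 109]
426 [ 89  96 139  96  81  83  83  81  82  81  82  83  83  84  82  79 130 104
 107 108  95  89]
430 [112 106  81  78  78  97 104  86  92  86  78 140 119  57  38  34 117 141
 114 109 108 110]
[143 132  61  23  27  26  47  77  72  71  66  71  71  74  54  35  43  60
  64  65]
[29 28 21 22 25 29 29 27 26 28 24 45 79 65 57 46 54 90 86 75 72 62 52 49
 59 26 28 26 28 30 27 29 29 28 29]
```

Rails measure 98 mm apart, which checks. The tilt is about 29° (7° relative to the seat), too shallow to clear the catch on entry, so I'll reset it to about 35° the same way.

```bash
python3 -m crank '[[1,[0,0,0],0],[1,[0,0,0],0],[1,[0,0,-41],0],[1,[0,0,-75],0],[1,[0,0,-90],0],[1,[0,0,-97],0],[1,[0,0,-100],0],[1,[0,0,-100],0],[1,[0,0,-88],0],[1,[0,0,-65],0],[1,[0,0,-35],0],[1,[0,0,0],0],[1,[0,0,35],0],[1,[0,0,60],0],[1,[0,0,78],0],[1,[0,0,88],0]]' 3
python3 - <<'E'
from h import *
np.set_printoptions(precision=4,suppress=True)
i,a=snap("scene","s5");P=arm.get_state()["position"];print(P)
g=a.mean(2);u,v=map(int,proj(i,P+[-.08,.015,-.08]));W=(g[v-25:v+35,u-30:u+30]<115).astype(np.uint8)
print(u,v);print("\n".join("".join(".#"[k] for k in r) for r in W[::2]))
E
```

```text
time: 9.27
position: [0.6175, 0.0136, 0.1147]
tcp_rot: [3.131, 0.002, -1.542]
force: [-0.2, 0.5, -1.7]
grip_width: 0.427
[0.6174 0.0136 0.1143]
330 231
.######.......................#.............................
...###......................................................
....####.........................#..........................
......###......................#####........................
.......####...................####..##......................
.........###................####.....###....................
..........####............#####........##...................
...........####..........####.........##....................
............#####......#####.......##.......................
..............####....####.......######.....................
...............##########.....##..######....................
.................####.#.....##......##......................
..................#####..#####..............................
....................###########.............................
...........................###..............................
.................................
[... 181 characters left out ...]
.............................
............................................................
............................................................
............................................................
............................................................
............................................................
............................................................
............................................................
............................................................
............................................................
............................................................
............................................................
```

```bash
python3 - <<'E'
from h import *
i=eyes.camera_info("scene");P=arm.get_state()["position"]+[0,0,.008]
for u,v,y in [(328.5,235,.028),(337,228.5,-.008)]:
    q=cast(i,u,v,n=(0,1,0),p=np.array([0,y,0]));d=P-q;print(q,np.degrees(np.arctan2(d[2],d[0])-np.arctan2(32.8,119)))
E
```

```text
[0.54706905 0.028      0.01204051] 42.04442880640731
[ 0.54752757 -0.008       0.01145876] 42.35025299089887
```

```bash
python3 -m crank '[[1,[0,0,6],0],[1,[0,0,12],0],[1,[0,-2,16],0],[1,[0,-5,20],0],[1,[0,-8,23],0],[1,[0,-10,26],0],[1,[0,-11,27],0],[1,[0,-11,27],0],[1,[0,-11,27],0]]' 3
python3 -m crank '[[1,[0,0,0],0],[1,[0,0,0],0],[1,[0,0,0],0],[1,[0,0,0],0],[1,[0,0,-8],0],[1,[0,0,-20],0],[1,[0,0,-40],0],[1,[0,0,-70],0],[1,[0,0,-100],0],[1,[0,0,-130],0],[1,[0,0,-150],0],[1,[0,0,-163],0],[1,[0,0,-163],0]]' 50
python3 - <<'E'
from h import *
np.set_printoptions(precision=4,suppress=True)
t=eyes.camera_info("top")
y0=-.24; xs=np.array([np.cos(y0)*np.cos(.384),np.sin(y0)*np.cos(.384),np.sin(.384)]);ys=np.array([-np.sin(y0),np.cos(y0),0]);zs=np.cross(xs,ys)
seat=np.array([.5933,-.2269,.085])
for _ in range(3):
    e=[((cast(t,*q,n=zs,p=seat+.006*zs)-seat)@ys) for q in [(404.6,184),(448.5,184),(403,192),(446.5,192),(400.5,200),(444.1,200),(398.7,208),(441.6,208),(396.6,216),(439.4,216)]]
    l=[((cast(t,*q,n=zs,p=seat+.008*zs)-seat)@xs) for q in [(406,225),(410,226),(418,227.9),(422,229.2)]]
    print(np.round(np.array(e)*1e3,1),np.round(np.array(l)*1e3,1))
    sh=np.mean(e)*ys+(np.mean(l)+.0665)*xs; seat=seat+sh; seat+= -seat[2]/1*0; 
    seat=seat-(seat[2]-.085)/xs[2]*0*xs; seat[2]=.085; print(seat)
np.save("seat.npy",np.c_[seat,xs,ys,zs])
E
```

```text
time: 10.07
position: [0.6281, 0.0139, 0.0873]
tcp_rot: [3.13, 0.002, -1.542]
force: [0.7, 0.4, 0.3]
grip_width: 0.429
time: 11.15
position: [0.6311, 0.0137, 0.2548]
tcp_rot: [3.137, 0.001, -1.542]
force: [-0.1, -0.2, -1.5]
grip_width: 0.427
[ 52.2 -46.4  51.1 -47.   52.1 -46.7  51.5 -46.2  51.6 -46.3] [-65.6 -65.9 -66.3 -67.3]
[ 0.5941 -0.2244  0.085 ]
[ 49.6 -49.   48.5 -49.6  49.5 -49.3  48.9 -48.8  49.  -48.9] [-65.8 -66.1 -66.5 -67.5]
[ 0.5941 -0.2244  0.085 ]
[ 49.6 -49.   48.5 -49.6  49.5 -49.3  48.9 -48.8  49.  -48.9] [-65.8 -66.1 -66.5 -67.5]
[ 0.5941 -0.2244  0.085 ]
```

```bash
python3 -m crank '[[1,[10,1,0],0.02],[1,[28,3,0],0.05],[1,[50,5,0],0.08],[1,[75,7,0],0.11],[1,[100,9,0],0.14],[1,[125,11,0],0.17],[1,[150,14,0],0.2],[1,[175,16,0],0.23],[1,[200,18,0],0.26],[1,[220,20,0],0.269],[1,[234,22,0],0.269],[1,[243,22,0],0.269],[1,[243,22,0],0.269],[1,[243,22,0],0.269]]' 50
python3 - <<'E'
from h import *
np.set_printoptions(precision=4,suppress=True)
i,a=snap("scene","s6");t,b=snap("top","t6");s=arm.get_state();P=s["position"];print(P,s["tcp_rot"])
y=s["tcp_rot"][2]+np.pi/2;h=np.array([np.cos(y),np.sin(y),0]);k=np.array([-h[1],h[0],0])
for o in(-18,18):
    q=P-h*.0787-[0,0,.0872]+k*o/1e3; print(o,q,proj(i,q),proj(t,q))
g=lambda a,f:cv2.convertScaleAbs(cv2.resize(a,None,fx=f,fy=f,interpolation=cv2.INTER_CUBIC),alpha=1.5)
u,v=map(int,proj(i,q));u2,v2=map(int,proj(t,q));print(u,v,u2,v2)
cv2.imwrite("pics/z6.png",np.hstack([g(a[v-50:v+50,u-40:u+26],6),g(b[v2-50:v2+50,u2-33:u2+33],6)]))
E
```

```text
time: 12.32
position: [0.6161, -0.2296, 0.2543]
tcp_rot: [3.136, 0.0, -1.811]
force: [-0.2, -0.4, -1.8]
grip_width: 0.427
[ 0.6163 -0.2288  0.2546] [ 3.1363  0.     -1.8098]
-18 [ 0.5356 -0.2277  0.1674] (np.float64(392.35821435499275), np.float64(153.85757874128754)) (np.float64(435.16668758043136), np.float64(220.8280259487114))
18 [ 0.5441 -0.1927  0.1674] (np.float64(382.3985462424342), np.float64(157.9937606416354)) (np.float64(418.68739111912447), np.float64(217.25584871815914))
382 157 418 217
```

View pics/z6.png

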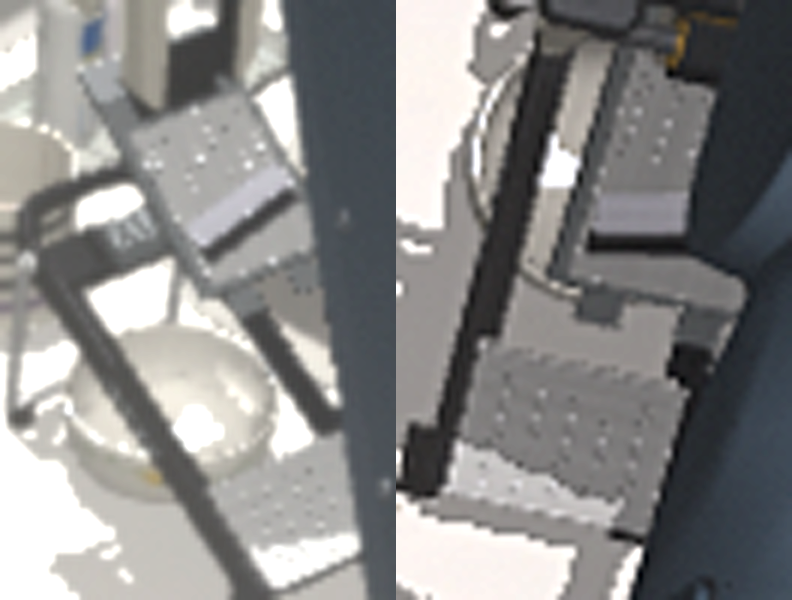

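```bash
python3 - <<'E'
from h import *
np.set_printoptions(precision=4,suppress=True)
i=eyes.camera_info("scene");t=eyes.camera_info("top");s=arm.get_state();P=s["position"]
S=np.load("seat.npy");seat,M=S[:,0],S[:,1:]
y=s["tcp_rot"][2]+np.pi/2;H=np.array([[np.cos(y),np.sin(y),0],[-np.sin(y),np.cos(y),0],[0,0,1]])
for a,b in [((418.7,220.8),(383.7,159.8)),((434.5,224.2),(392,154.8))]:
    q,e=meet(t,a,i,b);print(q,e,"rel tool",H@(q-P),"seat",M.T@(q-seat))
# lip ends both views (from first pics): rays relative
w=lambda x,y:(x/4.7+380,y/4.7+140); v=lambda x,y:(x/5.5+285,y/5.5+125)
# now: sheet corner left in both: top panel (482,340), scene panel (205,480)
for a,b in [((385+(482-396)/6,167+340/6),(342+205/6,107+480/6))]:
    q,e=meet(t,a,i,b);print("lipL",q,e,M.T@(q-seat))
E
```

```text
[ 0.5375 -0.1923  0.1647] 0.0019100790780390837 rel tool [-0.0852  0.0168 -0.0899] seat [-0.0282  0.0177  0.0973]
[ 0.5302 -0.2233  0.1695] 0.005342191955152067 rel tool [-0.085  -0.015  -0.0851] seat [-0.0262 -0.0141  0.1017]
lipL [ 0.5406 -0.1705  0.0725] 0.0006193631942834314 [-0.0648  0.0396  0.0127]
```

```bash
python3 -m crank '[[1,[1,-1,10],0],[1,[1,-3,28],0],[1,[1,-5,48],0],[1,[1,-6,64],0],[1,[1,-6,76],0],[1,[1,-6,84],0],[1,[1,-6,88],0],[1,[1,-6,88],0],[1,[1,-6,88],0]]' 50
python3 - <<'E'
from h import *
i,a=snap("scene","s7");t,b=snap("top","t7")
g=lambda a,f:cv2.convertScaleAbs(cv2.resize(a,None,fx=f,fy=f,interpolation=cv2.INTER_CUBIC),alpha=1.6)
cv2.imwrite("pics/z7.png",np.hstack([g(a[125:210,335:400],6.1),g(b[175:260,388:453],6.1)]))
E
```

```text
time: 13.17
position: [0.6217, -0.2311, 0.1672]
tcp_rot: [3.137, -0.0, -1.81]
force: [1.1, -0.4, -1.7]
grip_width: 0.421
```

View pics/z7.png

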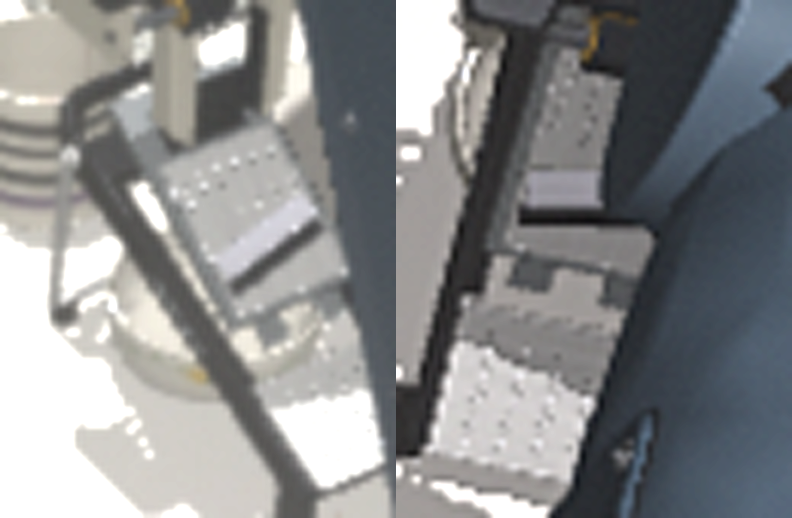

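```bash
python3 - <<'E'
from h import *
np.set_printoptions(precision=4,suppress=True)
i=eyes.camera_info("scene");t=eyes.camera_info("top")
S=np.load("seat.npy");seat,M=S[:,0],S[:,1:]
T=lambda x,y:(388+(x-396)/6.1,175+y/6.1);C=lambda x,y:(335+x/6.1,125+y/6.1)
for n,a,b in [("tip+",(527,290),(268,343)),("cornerL",(488,252),(233,320)),("tip+ inner",(545,292),(285,330)),("liptopL",(468,297),(262,372))]:
    q,e=meet(t,T(*a),i,C(*b));print(n,q,round(e,4),M.T@(q-seat))
P=arm.get_state()["position"];print(M.T@(P-seat))
E
```

```text
tip+ [ 0.544  -0.1911  0.0805] 0.0062 [-0.0542  0.0205  0.017 ]
cornerL [ 0.5557 -0.1739  0.0988] 0.0026 [-0.0406  0.04    0.0313]
tip+ inner [ 0.5413 -0.1976  0.0864] 0.003 [-0.053   0.0135  0.0229]
liptopL [ 0.5384 -0.1722  0.0768] 0.0039 [-0.0648  0.0375  0.0174]
[ 0.0574 -0.0001  0.0659]
```

```bash
python3 -m crank '[[1,[0,1,4],0],[1,[0,1,9],0],[1,[0,2,13],0],[1,[0,2,17],0],[1,[0,2,17],0],[1,[0,2,17],0]]' 50; python3 -c "
from bench import arm;s=arm.get_state();print(s['position'],s['force'],s['wrist_torque'])"
```

```text
time: 13.77
position: [0.6197, -0.2308, 0.1507]
tcp_rot: [3.137, -0.0, -1.81]
force: [-0.9, -0.6, 3.4]
grip_width: 0.426
[ 0.61968383 -0.23084405  0.15065974] [-0.8794836  -0.58398756  3.43283556] [0.27410203 0.61372044 0.11406081]
```

```bash
python3 -m crank '[[1,[0,0,-1],0],[1,[0,0,-2],0],[1,[0,0,-2],0]]' 50; python3 -m crank '[[1,[0,2,1],0],[1,[0,4,2],0],[1,[0,6,2.5],0],[1,[0,8,3],0],[1,[0,8,3],0]]' 50;  python3 -c "
from bench import arm;s=arm.get_state();print(s['position'],s['force'],s['wrist_torque'])"
```

```text
time: 14.02
position: [0.6198, -0.2309, 0.1526]
tcp_rot: [3.138, -0.0, -1.81]
force: [0.4, -0.1, -1.4]
grip_width: 0.427
time: 14.43
position: [0.6139, -0.2296, 0.151]
tcp_rot: [-3.139, -0.001, -1.81]
force: [8.3, -1.6, -0.0]
grip_width: 0.429
[ 0.61392345 -0.22961099  0.15104107] [ 8.30044896 -1.62144602 -0.03709396] [-0.27747859 -2.02112832 -0.012831  ]
```

```bash
python3 - <<'E'
from h import *
i,a=snap("scene","s8");t,b=snap("top","t8")
g=lambda a,f:cv2.convertScaleAbs(cv2.resize(a,None,fx=f,fy=f,interpolation=cv2.INTER_CUBIC),alpha=1.9)
cv2.imwrite("pics/z8.png",np.hstack([g(a[135:205,340:397],7),g(b[178:248,393:450],7)]))
E
```

```text
(no output)
```

View pics/z8.png

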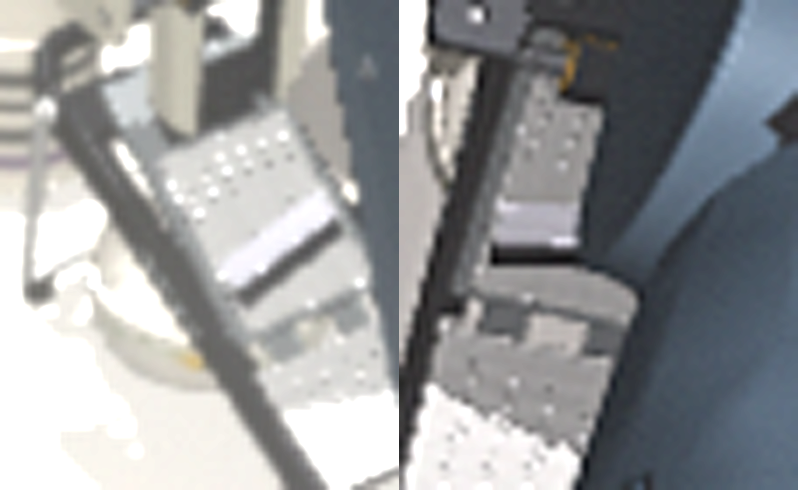

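```bash
python3 - <<'E'
from h import *
np.set_printoptions(precision=1,suppress=True)
i=eyes.camera_info("scene");t=eyes.camera_info("top")
S=np.load("seat.npy");seat,M=S[:,0],S[:,1:];zs=M[:,2]
T=lambda x,y:(393+(x-399)/7,178+y/7);C=lambda x,y:(340+x/7,135+y/7)
for n,p,h in [("tongL outer",(468,328),.004),("tongL inner",(507,335),.004),("tongR inner",(582,352),.004),("tongR outer",(614,357),.004),("cornerL",(461,292),.008),("lipL",(438,320),.008),("cornerL2",(477,292),.01)]:
    print(n,1e3*M.T@(cast(t,*T(*p),n=zs,p=seat+h*zs)-seat))
for n,p,h in [("tongL outer",(262,363),.004),("tongL inner",(300,343),.004),("tongR inner",(337,327),.004),("tongR out",(370,312),.004),("lipL",(262,372),.008)]:
    print("scene",n,1e3*M.T@(cast(i,*C(*p),n=zs,p=seat+h*zs)-seat))
P=arm.get_state()["position"];print(1e3*M.T@(P-seat))
E
```

```text
tongL outer [-68.1  28.8   4. ]
tongL inner [-67.6  15.4   4. ]
tongR inner [-67.8 -10.9   4. ]
tongR outer [-67.1 -21.9   4. ]
cornerL [-55.3  35.    8. ]
lipL [-66.6  40.2   8. ]
cornerL2 [-53.7  30.2  10. ]
scene tongL outer [-62.8  31.    4. ]
scene tongL inner [-61.4   9.8   4. ]
scene tongR inner [-61.5 -10.1   4. ]
scene tongR out [-61.3 -28.2   4. ]
scene lipL [-67.9  35.8   8. ]
[43.7 -0.3 53.5]
```

The tongue tips butt against the lip edge: they sit about 2.5 mm too far to +y (left), so the plate corner was riding on a rail. I'll back off, shift 2.3 mm right, and lower again.

```bash
python3 -m crank '[[1,[0,-3,-2],0],[1,[1,-5,-4],0],[1,[2.3,-5,-4],0],[1,[2.3,-5.5,-3],0],[1,[2.3,-6,-1],0],[1,[2.3,-7,1],0],[1,[2.3,-7.5,2],0],[1,[2.3,-7.5,2],0]]' 50; python3 - <<'E'
from h import *
s=arm.get_state();S=np.load("seat.npy");print(1e3*S[:,1:].T@(s["position"]-S[:,0]),s["force"],s["wrist_torque"])
E
python3 -m crank '[[1,[0,0,1],0],[1,[0,0,2],0],[1,[0,0,2],0]]' 50; python3 - <<'E'
from h import *
s=arm.get_state();S=np.load("seat.npy");print(1e3*S[:,1:].T@(s["position"]-S[:,0]),s["force"],s["wrist_torque"])
E
```

```text
time: 15.2
position: [0.6202, -0.2335, 0.1502]
tcp_rot: [-3.14, -0.001, -1.81]
force: [-10.1, 2.8, 13.2]
grip_width: 0.426
[49.91160183 -2.62736182 50.12511681] [-10.12870686   2.83421501  13.21156855] [ 0.50122459  1.41345081 -0.01954393]
time: 15.45
position: [0.6198, -0.2335, 0.1499]
tcp_rot: [-3.141, -0.001, -1.81]
force: [-10.2, 3.8, 15.9]
grip_width: 0.425
[49.44016938 -2.67301532 50.03353135] [-10.23170318   3.82179019  15.89208081] [0.54653364 1.44159115 0.03236888]
```

```bash
python3 - <<'E'
from h import *
np.set_printoptions(precision=1,suppress=True)
i=eyes.camera_info("scene")
S=np.load("seat.npy");seat,M=S[:,0],S[:,1:];ys=M[:,1]
C=lambda x,y:(340+x/7,135+y/7);D=lambda x,y:(335+x/6.1,125+y/6.1)
for n,p,F in [("z8 far",(103,90),C),("z8 near",(250,342),C),("z7 far",(112,104),D),("z7 near",(233,322),D)]:
    print(n,1e3*M.T@(cast(i,*F(*p),n=ys,p=seat+.041*ys)-seat))
a,_=snap("scene","s9"),0
g=lambda a,f:cv2.convertScaleAbs(cv2.resize(a,None,fx=f,fy=f,interpolation=cv2.INTER_CUBIC),alpha=1.9)
im=a[1];cv2.imwrite("pics/z9.png",g(im[125:205,330:397],7))
E
```

```text
z8 far [69.4 41.  36.8]
z8 near [-58.5  41.   22.5]
z7 far [83.2 41.  49.2]
z7 near [-40.4  41.   29.9]
```

The force direction shows the plate's grip end resting on the crossbar or catch, so the relative tilt is only about 8°. I'll use that contact: loosen the grip so the tongues drop onto the seat, then re-tighten.

```bash
python3 -m crank '[[1,[0,0,0],0],[1,[0,0,0],0],[1,[0,0,1],0],[1,[0,0,2],0],[1,[0,0,2],0],[1,[0,0,2],0],[1,[0,0,2],0]]' 3; python3 - <<'E'
from h import *
np.set_printoptions(precision=1,suppress=True)
s=arm.get_state();S=np.load("seat.npy");print(1e3*S[:,1:].T@(s["position"]-S[:,0]),s["force"],s["wrist_torque"])
i,a=snap("scene","s10");t,b=snap("top","t10")
g=lambda a,f:cv2.convertScaleAbs(cv2.resize(a,None,fx=f,fy=f,interpolation=cv2.INTER_CUBIC),alpha=1.9)
cv2.imwrite("pics/z10.png",np.hstack([g(a[128:205,335:397],6.4),g(b[175:252,390:452],6.4)]))
E
```

```text
time: 16.08
position: [0.6199, -0.2335, 0.1479]
tcp_rot: [-3.14, -0.001, -1.81]
force: [0.6, -0.6, 2.7]
grip_width: 0.429
[48.8 -2.7 48.1] [ 0.6 -0.6  2.7] [ 0.1 -0.1  0. ]
```

View pics/z10.png

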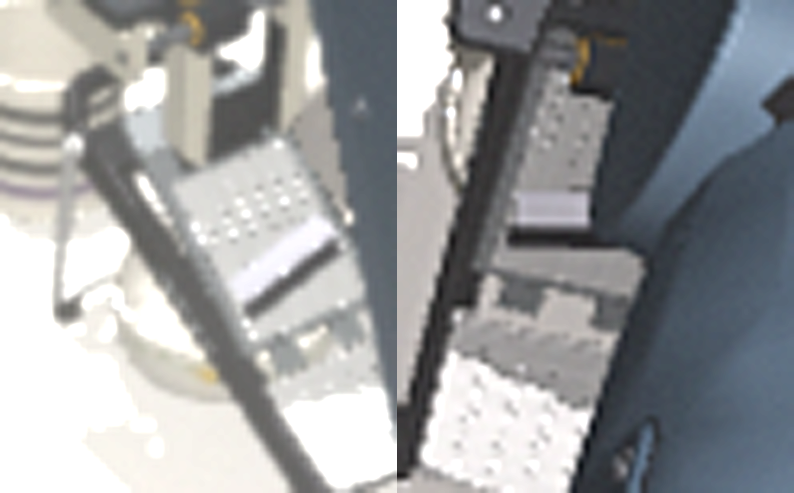

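Tongue ends are about 18 crop-px uphill of the lip line in the top view: left tongue at (500–540, 308), lip at about row 328. That was picture 12, so checks are numeric from here.

```bash
python3 - <<'E'
from h import *
np.set_printoptions(precision=1,suppress=True)
i=eyes.camera_info("scene");t=eyes.camera_info("top")
S=np.load("seat.npy");seat,M=S[:,0],S[:,1:];ys,zs=M[:,1],M[:,2]
T=lambda x,y:(390+(x-397)/6.4,175+y/6.4);C=lambda x,y:(335+x/6.4,128+y/6.4)
for h in (0,.006):
  for n,p in [("L out",(500,304)),("L in",(541,313)),("R in",(592,326)),("R out",(626,333)),("lipL",(455,314)),("lip520",(520,328))]:
    print(h,n,1e3*M.T@(cast(t,*T(*p),n=zs,p=seat+h*zs)-seat))
for n,p,y in [("far",(122,104),.040),("near",(253,345),.040),("tipL",(282,375),.018),("tipR",(350,340),-.018),("railtop@lipL",(270,375),.040)]:
    print("scene",n,1e3*M.T@(cast(i,*C(*p),n=ys,p=seat+y*ys)-seat))
# sharp numeric edges: top image columns through left tongue
g=cv2.imread("pics/t10.png").mean(2)
for c in (407,409,411,415,418,421,424,427): print(c,g[212:236,c].astype(int))
for r in (219,221,223,225): print(r,g[r,396:436].astype(int))
E
```

```text
0 L out [-61.7  22.   -0. ]
0 L in [-61.7   6.3  -0. ]
0 R in [-62.4 -13.4  -0. ]
0 R out [-62.3 -26.4   0. ]
0 lipL [-69.2  37.3  -0. ]
0 lip520 [-69.1  12.4   0. ]
0.006 L out [-60.3  23.2   6. ]
0.006 L in [-60.3   7.6   6. ]
0.006 R in [-61. -12.   6.]
0.006 R out [-60.9 -24.9   6. ]
0.006 lipL [-67.7  38.5   6. ]
0.006 lip520 [-67.6  13.7   6. ]
scene far [78.1 40.  43.7]
scene near [-50.9  40.   21.4]
scene tipL [-59.5  18.   -9.3]
scene tipR [-60.5 -18.    0.4]
scene railtop@lipL [-67.   40.   19.1]
407 [ 30  55  80  83  84  64  49  53  54  52  49  73  97  85  92  78  79  82
  83  82  79  71 120 133]
409 [ 21  44  79  82  81  76  58  53  54  53  51  58  95 100  81  75  82  80
  81  82 109  85  87 114]
411 [ 22  42  78  81  80  82  61  47  51  52  52  56  72  95  88  91  83  81
  79  82  83  79  74 117]
415 [20 42 78 79 80 81 91 60 71 95 97 96 97 96 98 87 86 83 81 79 83 83 79 79]
418 [20 27 78 83 80 80 81 75 59 89 98 96 96 97 97 98 80 74 81 80 79 84 80 78]
421 [24 26 78 81 77 77 80 83 62 44 47 43 48 46 68 95 79 90 78 81 82 82 79 78]
424 [29 31 78 80 78 79 79 80 79 55 45 52 52 52 58 73 45 36 25 25 25 26 28 30]
427 [34 29 33 73 77 78 77 63 49 38 28 25 28 27 28 28 28 29 29 29 32 33 35 36]
219 [ 29  27  32  28  29  28  40  83 104  99  76  53  53  53  47  47  47  49
  55  60  53  64  75  75  81  83  81  79  80  79  79  63  24  28  30  31
  34  39  42  43]
221 [ 20  30  30  29  28  23  50 103 102  94  45  52  54  53  55  52  58  82
 100  95  94  93  89  72  69  44  51  57  55  52  62  38  27  30  29  30
  37  42  41  43]
223 [ 26  28  42  78  69  54  78 102  99  94  90  73  78  58  56  56  87  99
  96  96  95  96  96 100  94  43  52  54  52  50  33  25  29  28  30  35
  40  44  43  43]
225 [ 29  31  53  90  78  88  93  90  83  79  88  85  99 100 100  95  98  96
  96  96  96  95  97  91  57  46  49  51  52  43  27  27  28  30  34  39
  44  44  45  45]
```

```bash
python3 - <<'E'
from h import *
np.set_printoptions(precision=1,suppress=True)
t=eyes.camera_info("top")
S=np.load("seat.npy");seat,M=S[:,0],S[:,1:];ys,zs=M[:,1],M[:,2]
for n,h in (("t8",.004),("t10",.000)):
    g=cv2.imread(f"pics/{n}.png").mean(2)
    for r in range(219,229):
        row=g[r,396:436];e=[]
        for k in range(len(row)-1):
            a,b=row[k],row[k+1]
            if (a-72)*(b-72)<0:
                u=396+k+(72-a)/(b-a);q=1e3*M.T@(cast(t,u,r,n=zs,p=seat+h*zs)-seat);e.append((round(u,1),round(q[0]),round(q[1],1),"+-"[b<a]))
        print(n,r,e)
# rail inner/outer edges in same frames left rail at rows further down
g=cv2.imread("pics/t10.png").mean(2);g0=cv2.imread("pics/top0.png").mean(2)
for r in (232,236): print(g[r,388:400].astype(int),g0[r,388:400].astype(int))
E
```

```text
Traceback (most recent call last):
TypeError: string indices must be integers, not 'numpy.bool'
```

```bash
python3 - <<'E'
from h import *
t=eyes.camera_info("top")
S=np.load("seat.npy");seat,M=S[:,0],S[:,1:];ys,zs=M[:,1],M[:,2]
for n,h in (("t8",.004),("t10",.000)):
    g=cv2.imread(f"pics/{n}.png").mean(2)
    for r in range(219,229):
        row=g[r,396:436];e=[]
        for k in range(len(row)-1):
            a,b=row[k],row[k+1]
            if (a-72)*(b-72)<0:
                u=396+k+(72-a)/(b-a);q=1e3*M.T@(cast(t,u,r,n=zs,p=seat+h*zs)-seat);e.append(f"{u:.1f}({q[0]:.0f},{q[1]:.1f}){'-' if b<a else '+'}")
        print(n,r,*e)
E
```

```text
t8 219 404.4(-53,28.9)+ 425.0(-43,-18.4)-
t8 220 409.3(-53,17.0)+ 425.8(-45,-21.0)-
t8 221 402.4(-59,32.2)+ 404.5(-58,27.5)- 413.7(-53,6.2)+ 426.1(-47,-22.3)-
t8 222 402.3(-62,31.8)+ 404.5(-60,26.8)- 418.6(-53,-5.8)+ 425.4(-49,-21.4)-
t8 223 398.8(-66,39.3)+ 399.6(-65,37.4)- 401.7(-64,32.6)+ 404.2(-63,27.0)- 411.1(-59,11.1)+ 415.9(-57,-0.2)- 423.3(-53,-17.2)+ 425.3(-52,-21.7)-
t8 224 398.2(-69,40.1)+ 403.5(-66,27.9)- 411.1(-62,10.4)+ 419.4(-57,-8.8)-
t8 225 398.5(-71,38.8)+ 403.6(-68,27.0)- 410.6(-64,10.9)+ 419.3(-60,-9.1)-
t8 226 398.6(-73,37.9)+ 408.7(-68,14.7)- 410.4(-67,10.7)+ 419.2(-62,-9.6)-
t8 227 418.6(-65,-8.8)-
t8 228 397.7(-78,38.9)+ 418.2(-68,-8.6)-
t10 219 402.7(-55,31.9)+ 406.2(-53,23.9)- 417.7(-47,-2.7)+ 426.4(-43,-22.8)-
t10 220 402.7(-57,31.4)+ 405.6(-56,24.6)- 412.5(-52,8.8)+ 415.0(-51,3.0)- 422.6(-47,-14.6)+ 426.2(-45,-23.0)-
t10 221 402.4(-60,31.4)+ 405.5(-58,24.4)- 412.6(-55,7.9)+ 419.1(-51,-7.2)-
t10 222 402.3(-62,31.0)+ 405.0(-61,24.8)- 412.1(-57,8.4)+ 420.4(-53,-10.9)-
t10 223 398.8(-67,38.5)+ 399.7(-66,36.6)- 401.7(-65,31.8)+ 408.3(-62,16.5)- 411.5(-60,9.1)+ 420.4(-55,-11.5)-
t10 224 398.2(-69,39.4)+ 420.0(-58,-11.1)-
t10 225 398.5(-72,38.1)+ 419.6(-61,-10.8)-
t10 226 398.6(-74,37.1)+ 420.8(-62,-14.3)-
t10 227 398.0(-77,37.9)+ 424.0(-63,-22.3)-
t10 228 397.7(-79,38.1)+ 423.5(-66,-21.7)-
```

Numeric edges put the tongue tips 4.5 mm uphill of the lip and 1.2 mm too far right. I'll correct that and slide downhill.

```bash
python3 -m crank '[[1,[0,0,0],0],[1,[-0.6,0,0],0],[1,[-1.2,0,0],0],[1,[-1.2,1.9,0.7],0],[1,[-1.2,3.7,1.5],0],[1,[-1.2,5.6,2.2],0],[1,[-1.2,7.4,3],0],[1,[-1.2,7.4,3],0]]' 12; python3 - <<'E'
from h import *
np.set_printoptions(precision=1,suppress=True)
s=arm.get_state();S=np.load("seat.npy");print(1e3*S[:,1:].T@(s["position"]-S[:,0]),s["force"],s["wrist_torque"])
t,b=snap("top","t11");g=b.mean(2)
for c in (405,407,409,411,415,418,421,423): print(c,g[212:236,c].astype(int))
E
```

```text
time: 16.85
position: [0.6124, -0.2304, 0.1445]
tcp_rot: [-3.141, -0.001, -1.81]
force: [-0.5, -1.0, -1.6]
grip_width: 0.432
[40.1 -1.4 47.9] [-0.5 -1.  -1.6] [-0.2  0.2  0.1]
405 [64 68 88 81 74 80 82 82 68 60 54 46 49 57 84 86 82 81 84 82 78 79 81 81]
407 [ 96  69  32  21  18  78  82  79 105  66  46  53  53  44  91  80  79  79
  81  82  79  76  78  80]
409 [ 94  83  37  22  19  79  80  78  80  67  50  52  53  50  61  75  81  81
  80  80 108  88  78  75]
411 [95 82 36 22 17 77 81 79 78 76 56 53 71 65 70 91 83 81 79 81 81 79 79 81]
415 [95 82 35 19 16 79 82 79 79 81 75 50 86 97 97 86 86 82 81 79 82 82 78 79]
418 [37 38 26 23 16 80 82 79 78 78 80 61 52 94 97 92 78 75 80 79 79 82 80 77]
421 [30 30 30 32 29 30 77 82 80 78 78 96 63 44 51 51 37 90 79 81 81 82 80 78]
423 [30 34 39 35 33 28 55 78 80 78 79 79 66 50 51 52 47 60 59 39 23 23 25 26]
```

No contact force, and the visible tongue shortened from 6.1 to 4.9 rows, so the tongues are going under the lip. I'll continue downhill until the end face nears the lip.

```bash
python3 -m crank '[[1,[0,1.9,0.7],0],[1,[0,3.7,1.5],0],[1,[0,5.2,2.1],0],[1,[0,6.3,2.5],0],[1,[0,6.3,2.5],0],[1,[0,6.3,2.5],0]]' 12; python3 - <<'E'
from h import *
np.set_printoptions(precision=1,suppress=True)
s=arm.get_state();S=np.load("seat.npy");print(1e3*S[:,1:].T@(s["position"]-S[:,0]),s["force"],s["wrist_torque"])
t,b=snap("top","t12");g=b.mean(2)
for c in (405,407,409,411,415,418,421,423): print(c,g[212:236,c].astype(int))
E
```

```text
time: 17.4
position: [0.6061, -0.2289, 0.1418]
tcp_rot: [3.141, -0.001, -1.81]
force: [-0.2, -1.8, -1.5]
grip_width: 0.428
[33.1 -1.4 47.9] [-0.2 -1.8 -1.5] [-0.2  0.1  0.1]
405 [ 63  74 100  88  52  31  27  38  78  82  82  66  50  56  83  84  81  81
  84  81  79  80  82  84]
407 [96 95 93 98 70 32 21 27 79 81 81 76 58 36 89 80 79 79 82 82 80 76 78 81]
409 [ 95  92  92  95  84  39  20  27  77  81  79  81  64  45  59  75  81  81
  80  79 108  87  77  75]
411 [98 92 91 94 84 38 20 27 76 80 76 77 79 56 69 91 83 80 79 81 81 78 78 80]
415 [99 95 95 97 89 39 18 26 78 81 78 79 80 75 60 83 88 84 79 78 81 81 77 78]
418 [23 25 27 28 29 31 30 26 41 76 79 78 77 79 60 64 74 75 80 79 79 82 79 77]
421 [33 30 30 30 29 29 34 34 31 33 74 80 78 78 75 57 30 87 79 79 80 83 82 77]
423 [30 30 30 31 39 42 40 37 32 29 32 73 80 78 81 63 46 61 71 65 49 35 26 23]
```

```bash
python3 -m crank '[[1,[0,0.9,0.4],0],[1,[0,1.9,0.7],0],[1,[0,2.8,1.1],0],[1,[0,2.8,1.1],0],[1,[0,2.8,1.1],0]]' 12; python3 - <<'E'
from h import *
np.set_printoptions(precision=1,suppress=True)
s=arm.get_state();S=np.load("seat.npy");print(1e3*S[:,1:].T@(s["position"]-S[:,0]),s["force"],s["wrist_torque"])
t,b=snap("top","t13");g=b.mean(2)
for c in (405,407,409,411,415,418,421,423): print(c,g[218:232,c].astype(int))
E
```

```text
time: 17.87
position: [0.6043, -0.2285, 0.1415]
tcp_rot: [-3.139, -0.001, -1.81]
force: [4.5, -1.9, 2.2]
grip_width: 0.428
[31.3 -1.5 48.3] [ 4.5 -1.9  2.2] [-0.3 -0.9 -0. ]
405 [28 18 57 79 80 82 58 50 82 84 80 80 84 81]
407 [23 20 60 80 81 81 67 43 89 79 79 79 82 81]
409 [23 21 56 78 79 78 94 60 53 74 82 80 80 79]
411 [23 19 41 76 79 77 80 64 47 89 84 81 78 80]
415 [23 19 42 80 81 78 79 81 61 52 84 83 79 79]
418 [29 31 29 25 55 78 78 77 76 55 54 72 81 79]
421 [30 34 36 33 31 30 75 79 79 68 38 87 78 79]
423 [41 42 39 36 32 28 56 78 79 90 61 53 72 79]
```

The end face meets the lip (4.5 N) with the grip end still raised about 12°. Now I'll swing it down along the arc about the tongue end.

```bash
python3 -m crank '[[1,[0,-2.6,2.1],0],[1,[0,-5,4.3],0],[1,[0,-7.5,6.6],0],[1,[0,-9.5,9],0],[1,[0,-9.5,9],0]]' 15; cat > st.py <<'E'
from h import *
np.set_printoptions(precision=1,suppress=True)
s=arm.get_state();S=np.load("seat.npy");print(1e3*S[:,1:].T@(s["position"]-S[:,0]),"Fseat",S[:,1:].T@s["force"],s["wrist_torque"],s["time"])
E
python3 st.py
```

```text
time: 18.33
position: [0.6134, -0.2308, 0.1323]
tcp_rot: [-3.141, -0.001, -1.81]
force: [-2.0, -1.2, 5.8]
grip_width: 0.434
[36.5 -1.6 36.3] Fseat [ 0.7 -1.7  6. ] [ 0.   0.6 -0. ] 18.3333
```

```bash
python3 -m crank '[[1,[0,-2,2],0],[1,[0,-4,4.2],0],[1,[0,-6,6.4],0],[1,[0,-7.5,8.3],0],[1,[0,-8,9.5],0],[1,[0,-8,9.5],0],[1,[0,-8,9.5],0]]' 25; python3 st.py
```

```text
time: 18.92
position: [0.6201, -0.2325, 0.1249]
tcp_rot: [3.139, -0.001, -1.81]
force: [-16.0, 3.8, 26.2]
grip_width: 0.43
[40.1 -1.7 26.8] Fseat [-5.4 -0.2 30.4] [ 0.7  2.7 -0. ] 18.9167
```

```bash
python3 -m crank '[[1,[0,0,-1],0],[-0.3,[0,0,-1.5],0],[-0.3,[0,0,-2],0],[-0.3,[0,0,-2],0],[-0.3,[0,0,-2],0],[-0.3,[0,0,-2],0],[-0.3,[0,0,-2],0],[-0.3,[0,0,-2],0],[-0.3,[0,0,-15],0],[-0.3,[0,0,-30],0],[-0.3,[0,0,-50],0],[-0.3,[0,0,-60],0],[-0.3,[0,0,-60],0]]' 15; python3 st.py
```

```text
time: 20.0
position: [0.6214, -0.233, 0.1881]
tcp_rot: [-3.139, -0.002, -1.81]
force: [0.4, 0.5, 0.6]
grip_width: 0.646
[65.1 -1.8 84.9] Fseat [0.5 0.5 0.5] [ 0. -0.  0.] 20.0
```

Released cleanly. Now I'll press the top of the grip with closed fingers to make sure it has latched.

```bash
python3 -m crank '[[1,[0,3,0],0],[1,[0,7,0],0],[1,[0,7,0],0],[1,[0,7,0],0],[1,[0,7,0],0],[1,[0,7,0],0],[1,[0,7,0],0],[1,[0,7,0],0],[1,[0,7,0],0],[1,[0,7,0],0],[1,[0,7,0],0],[1,[0,7,0],0],[1,[0,7,8],0],[1,[0,7,16],0],[1,[0,7,22],0],[1,[0,7,26],0],[1,[0,7,28],0],[1,[0,7,28],0]]' 15; python3 st.py
python3 -m crank '[[1,[0,0,1],0],[1,[0,0,2],0],[1,[0,0,3],0],[1,[0,0,3],0]]'; python3 st.py
python3 - <<'E'
from h import *
t,b=snap("top","t20");i,a=snap("scene","s20")
E
```

```text
time: 21.5
position: [0.6144, -0.2313, 0.1594]
tcp_rot: [-3.14, -0.002, -1.81]
force: [0.2, -0.3, -0.3]
grip_width: 0.009
[47.7 -1.8 61. ] Fseat [ 0.1 -0.2 -0.3] [ 0.1  0.  -0. ] 21.5
time: 21.83
position: [0.6146, -0.2314, 0.1566]
tcp_rot: [-3.14, -0.002, -1.81]
force: [-0.9, 0.0, 1.7]
grip_width: 0.007
[46.8 -1.9 58.3] Fseat [-0.2 -0.2  1.9] [0.1 0.1 0. ] 21.8333
```

```bash
python3 -m crank '[[1,[0,0,1],0],[1,[0,0,2],0],[1,[0,0,3],0],[1,[0,0,3],0]]'; python3 st.py
```

```text
time: 22.27
position: [0.6147, -0.2315, 0.1558]
tcp_rot: [-3.138, -0.002, -1.81]
force: [-6.8, 3.6, 18.2]
grip_width: 0.004
[46.6 -1.9 57.6] Fseat [-0.1  1.8 19.7] [0.6 1.3 0. ] 22.2667
```

```bash
python3 -m crank '[[1,[0,0,-10],0],[1,[0,0,-40],0],[1,[0,0,-80],0],[1,[0,30,-110],0],[1,[0,60,-130],0],[1,[0,90,-140],0],[1,[0,120,-140],0],[1,[-30,150,-140],0],[1,[-70,160,-140],0],[1,[-110,160,-140],0],[1,[-150,160,-140],0],[1,[-190,160,-140],0],[1,[-190,160,-140],0]]'; python3 st.py
python3 - <<'E'
from h import *
t,b=snap("top","t21");i,a=snap("scene","s21");g=b.mean(2);g0=cv2.imread("pics/top0.png").mean(2)
S=np.load("seat.npy");seat,M=S[:,0],S[:,1:]
for n,p in [("nose",(61,0,10)),("nose+4.5",(65.5,0,21)),("endL",(65,40,8)),("endR",(65,-40,8)),("tongendL",(-65,40,8)),("griptop",(40,0,46)),("lip",(-66.5,0,9))]: print(n,np.round(proj(t,seat+M@np.array(p)/1e3),1),np.round(proj(i,seat+M@np.array(p)/1e3),1))
for c in (428,431,434): print(c,"before",g0[162:186,c].astype(int));print(c,"after ",g[162:186,c].astype(int))
for c in (418,440): print(c,"after",g[162:186,c].astype(int))
for c in (406,412,418,424): print(c,g[214:236,c].astype(int))
E
```

```text
time: 23.35
position: [0.5047, -0.0033, 0.2953]
tcp_rot: [-3.138, -0.001, -1.805]
force: [0.6, -0.7, 0.2]
grip_width: 0.006
[-50.5 193.5 247.2] Fseat [ 0.7 -0.5 -0.1] [0. 0. 0.] 23.35
nose [429.3 175.7] [364.9 150.5]
nose+4.5 [430.8 174.5] [365.1 147.4]
endL [412.6 170.2] [353.4 154.1]
endR [446.5 177.5] [374.5 145.6]
tongendL [398.8 223.1] [375.8 187.9]
griptop [430.  187.3] [371.7 149.3]
lip [415.2 227.4] [386.9 183.4]
428 before [31 25 28 27 84 76 72 90 65 70 77 66 39 31 58 65 68 72 77 80 85 88 92 93]
428 after  [ 33  30  31  30  95  87  82 103  73  80  88  75  44  36  49  83  86  89
  57  32  24  30  31  33]
431 before [69 20 29 27 39 78 79 69 54 71 50 75 56 34 35 58 63 65 66 71 77 79 78 85]
431 after  [78 23 29 30 43 89 89 78 61 80 57 85 63 38 37 59 82 86 90 50 28 28 28 30]
434 before [123  51  22  27  24  61  71  53  75  44  85  53  70  44  31  62  59  59
  61  63  64  67  71  66]
434 after  [139  58  24  31  25  68  80  60  85  50  96  63  78  51  33  44  81  86
  86  78  41  24  31  29]
418 after [34 34 32 32 31 32 33 32 24 59 75 83 84 83 84 88 51 31 24 27 29 29 29 28]
440 after [160 174  79  21  29  25  28  34  28  24  26  29  28  25  26  69  84  84
  83  83  83  84  83  83]
406 [59 60 52 49 51 46 60 59 62 65 57 46 91 79 82 83 84 83 82 80 82 80]
412 [154 164  88  28  23  36 120 125 121 122 125 101  92 150 119 120 120 123
 125 122 118 122]
418 [155 166  91  30  23  36 123 126 124 122 122 124 124  88  99 105 121 121
 120 125 123 119]
424 [156 167  90  30  22  36 122 126 122 121 121 121 122 126  90  56 132 130
 121 120 125 125]
```

```bash
python3 - <<'E'
from h import *
i=eyes.camera_info("scene");g=cv2.imread("pics/s21.png").mean(2);a=cv2.imread("pics/s21.png")
S=np.load("seat.npy");seat,M=S[:,0],S[:,1:]
for dz in (0,5,10):
    th=dz/130.
    for n,x,y,z in [("endL",65,40,8),("x45L",45,40,8),("gTopL",40,20,46),("gTopR",40,-20,46),("gTopLfar",49,20,46),("x30",30,30,8)]:
        zz=z+(x+65)*th;xx=x-z*th;print(dz,n,np.round(proj(i,seat+M@np.array([xx,y,zz])/1e3),1),end=" ")
    print()
print("cols 348..384");
for r in range(132,172): print(r," ".join(f"{int(v):3d}" for v in g[r,346:384]))
E
```

```text
0 endL [353.4 154.1] 0 x45L [356.8 159.1] 0 gTopL [366.3 151.4] 0 gTopR [377.  147.1] 0 gTopLfar [364.7 149.1] 0 x30 [362.  161.9] 
5 endL [353.9 153.3] 5 x45L [357.2 158.5] 5 gTopL [366.9 151.2] 5 gTopR [377.7 146.8] 5 gTopLfar [365.4 148.8] 5 x30 [362.4 161.3] 
10 endL [354.3 152.4] 10 x45L [357.6 157.8] 10 gTopL [367.6 150.9] 10 gTopR [378.4 146.5] 10 gTopLfar [366.1 148.4] 10 x30 [362.7 160.8] 
cols 348..384
132  73  78  79  78  76  68  63  60  58  58  55  56  60  69  58  54  56  54  55  53  52  54  52  55 100 190 209 213 215 215 214 214 214 214 214 214 214 214
133  67  75  69  67  60  57  57  57  56  57  56  57  57  60  66  56  54  52  53  52  53  53  53  58 109 206 214 214 214 215 215 214 214 214 214 214 214 213
134  55  60  58  57  57  56  57  56  57  57  56  56  55  60  76  57  52  53  53  53  53  54  54  60 113 208 215 215 215 215 214 214 214 215 214 213 208 203
135  59  63  59  57  57  56  57  57  57  56  55  54  54  57  70  59  53  54  52  53  53  54  55  76 137 209 214 214 215 215 215 214 215 214 213 202 163 169
136  74  83  77  61  56  57  57  55  54  54  53  53  53  58 
[... 4855 characters left out ...]
 181 191 196 190 184 162 184 184 183 190 191 188 189 194 188 185 187 186 188
168 210 216 215 216 216 216 212 179 128 117 115  81  61  61  65  74  78 107 136 161 180 182 187 188 186 189 190 186 190 193 189 184 169 186 186 186 187 194
169 212 216 216 217 215 210 202 157 119 122 123 106  72  63  62  67  72  86 129 140 162 186 191 192 190 190 200 187 183 170 187 189 185 189 189 188 198 217
170 212 216 216 210 202 166 152 130 120 125 129 126  99  70  68  65  71  73  94 129 145 181 190 196 190 184 162 183 185 184 189 189 189 188 193 202 219 222
171 209 209 202 168 143 132 129 110 120 126 133 137 132  82  75  79  67  75  79 108 136 162 180 179 187 189 185 188 186 186 188 188 191 197 211 220 223 222
```

The catch pattern in the top view is in the same rows as before the plate went in. The plate's side edge fits the flat-home line, and 20 N on the grip gave almost no movement. Handing in.

```bash
python3 -c "
from bench import workorder,arm
print(workorder.job_done(),arm.get_state()['time'])"
```

```text
the job is handed in; nothing more can be done
the job is handed in; nothing more can be done
```

I hooked the slicing plate's tongues under the lip with the grip end still raised about 12°, and swung it down until it was pressed home. I then pressed the grip with closed fingers, retreated clear and handed the job in at about 23.5 s. No verdict was reported.

**Last checks**
- **Seating:** pressing the grip top with about 20 N moved it under 1 mm. First contact was at TCP z = 0.157 m, against 0.154–0.157 m expected for a plate at home.
- **Catch:** its image in the top view is unchanged from before insertion, to within about 0.5 mm, with plate visible just below the nose. That fits a catch sprung back over the plate's edge.
- **Flatness and hook:** in the scene view the plate's side edge has slope 1.48, against 1.52 predicted for lying flat and 1.65 for 10 mm up. The plate's end face stands at the lip edge.

**What went wrong or disagreed**
- **First insertion:** this attempt failed because the tilt was too shallow. The tongues butted the lip and the grip end rested on the crossbar, so I re-tilted the plate on that contact and tried again.
- **Sideways offset:** I first over-read it by eye as 2.5 mm. Numeric edges showed about 1 mm, and I corrected it.
- **Camera agreement:** the cameras disagreed by 2–6 mm in x, so I relied on positions relative to the lip and on contact forces.
- **Not measured directly:** catch travel and exact flatness are inferred from the images and forces. I did not check the grater plate, lemon or garlic by image at the end; the arm made no planned contact with them.

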